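Centre the dish on the balance pan and tare

ROBOT

A 6-joint arm with a two-finger parallel gripper is mounted at the origin on the work surface. World frame = base frame: x ahead of the robot, y to its left, z up, the work surface at z = 0. Lengths are in m, angles in rad, forces in N, time in s.
With the tool pointing down it reaches from about 0.25 to 0.725 m from the base axis. Payload 4 kg.
Tool frame: the origin (TCP) lies midway between the tips of the shut fingers; the grasp point (between the pads) lies 19 mm behind it; z points along the fingers, y is the line along which they close (so a half turn about z gives the same grasp; the last joint's range is limited). The gripper opens to 85 mm and grips with 20 to 120 N. Pads are 22 mm wide; open, the fingers measure 114 mm over their backs; the gripper's body (76 mm by 85 mm) begins 54 mm behind the grasp point. The pads swing forward as they close: fully open they stand 13 mm farther back than shut.
Start: joints at [0, 0.241, 0.005, 1.335, 0, 1.571], TCP at [0.5, -0, 0.207] pointing down, gripper open.
Joint ranges: [-2.72, 2.72], [-1.05, 1.87], [-1.09, 1.28], [-1.99, 2.15], [-1.42, 1.44], [-3.14, 3.14]. Speed limits (rad/s): [2.79, 2.79, 3.14, 3.14, 3.14, 3.14].

INTERFACE

Orientations are given as a unit quaternion [x, y, z, w].
In Python, from workcell import bot gives the robot as it stands. The module is installed in compiled form; this text tells all that it offers.
- The arm moves only by the tool jog_arm, never from a script. Its argument "deltas" is a list of rows, each an object with "fingers": the opening, from 0 (shut) to 1 (fully open); "delta_pos": the shift along the tool's x, y, z normalised to -1 to 1, where 1 is 300 mm, a list of three; "yaw": the turn about the tool's z normalised to -1 to 1, where 1 is pi/4 rad. A call has 1 to 12 rows; each row is the pose to reach, as a shift and turn from the pose commanded when the call began, along the tool's axes at that moment; what a row does not reach only later rows make up. A row lasts 1/10 s, in which the tool goes at most 50 mm and 8.59 degrees, less where a joint would pass 70% of its speed; a pose out of reach is approached as far as the arm can. A call with a number of a shift or a turn outside -1 to 1 is refused whole. A call with a gripper value outside its range is refused whole. The fingers move at their own pace and stop on an object; the grip force is fixed at half the most. Time passes only in rows, so rows that repeat a pose let the fingers close. It gives the time, the measured TCP pose, the force, the opening and the grip force at its end, in the units of the state.
- bot.get_obs(): the state, without advancing time (a new reading comes with each control period).
- bot.camera(name): name is "scene" or "side" or "wrist"; returns a dict with "image" (480x640x3 uint8, red, green, blue), "range_z" (480x640 float32, m along the optical axis (not along the pixel's ray), 0 where there is no reading), "fx", "fy", "cx", "cy" (pixels), "distortion" ([k1, k2, p1, p2, k3] as OpenCV has them; the pictures are not rectified), "rvec" (rotation vector, rad) and "tvec" (3), from world to camera coordinates, as OpenCV has them. Camera axes: x right, y down, z forward; pixel columns grow to the right and rows downward; lengths in m; the calibration is good to about 2 mm. A picture is of the moment at which its call begins.
- bot.job_done(): hands the job in; it is judged then, once.
The state is a dict: "clock": time; "joint_pos": joint angles; "joint_vel": joint speeds; "tau": joint torques, N m; "eef_pos": TCP position; "tool_rot": TCP orientation; "ft_force": force on the tool from outside, world axes, zero at the start; "ft_torque": the same for the moment, N m; "grip_width": finger opening in m; "grasp_force": force on a finger pad.
Only numpy, scipy, OpenCV 4.12 (cv2) and the standard library are available. Lean on these libraries where they do the work, as an engineer would, in place of code of your own. Each camera call takes 0.05 s, during which the arm holds its last target. There are 200 camera calls.

TASK

The porcelain dish was set down off-centre on the pan of the balance. Without picking it up, nudge it gently along the pan with the fingertips until it stands in the middle, wholly inside the engraved circle; then press the wide tare bar on the front of the balance and let go. Leave the round power key and the things standing around the balance alone.

Things in the scene. Friction and masses are not known exactly. Their poses are not given: they have to be found in the camera images.
- dish: Loose white porcelain dish on the pan, about 0.11 to 0.22 kg: an open, straight-sided round cup with a flat foot, 74 mm in diameter at the foot and 73 mm at the rim, 36 mm high, wall 4 mm, inner floor 5 mm up. Origin: centre of its underside; z up.
- pan: Round flat brushed-steel pan of the balance, 170 mm in diameter, fixed. Origin: centre of its upper face, 82 mm above the bench and 12 mm above the balance's shell; z up (x and y have no meaning). A thin dark circle of 47 mm radius is engraved about its centre, so the dish is wholly inside when its centre is within 10 mm of it.
- balance: Top-loading laboratory balance, fixed, off-white, 290 mm long, 200 mm wide. Origin: on the bench under the pan's centre; x points from the key end to the rear, y to its left, z up. It reaches from 187 mm before the origin (-x) to 103 mm behind it: 70 mm high under the pan, then a display sloping from 70 to 46 mm, then at the -x end a flat key strip 46 mm high.
- tare (a joint): Travel of the tare bar: 0 released, 0.004 m fully down. It moves straight down against a spring, about 1.2 N to start and 3.6 N fully down, and comes back by itself; it counts as pressed beyond 0.0025 m.
- tare_top (a point): Centre of the top of the tare bar: a plain light-grey bar 60 mm long (along the balance's y) and 18 mm wide in the middle of the key strip, 164 mm before the pan's centre; its top is 55 mm above the bench and 8 mm above the strip.
- power (a joint): Travel of the power key: 0 released, 0.004 m fully down; to be left alone.
- power_top (a point): Centre of the top of the power key: a small round light-grey key, 16 mm in diameter, on the same strip, 70 mm to the left (the balance's +y) of the tare bar's centre and as high.
- mortar: Loose porcelain mortar on the bench beside the balance, 90 mm across the rim, 60 mm high. Origin: centre of its underside. To be left alone.
- weight: Loose steel calibration weight with a knob on the bench beside the balance, 32 mm in diameter, 48 mm high. Origin: centre of its underside. To be left alone.
- bottle: Loose amber sample jar with a white cap on the bench beside the balance, 42 mm in diameter, 80 mm high. Origin: centre of its underside. To be left alone.
Mind the look-alikes: they are no part of the job. Leave any green or turquoise look-alike of the dish alone.

How it is judged:
On the way, in this order (a step that is already met when the one before it is completed fails the run):
1. the dish stands still in the middle of the pan, wholly inside the engraved circle (horizontal distance between dish and pan below 0.01 m and linear speed of dish below 0.01 m/s and angle between dish's own z axis and vertical below 0.05 rad), for 0.3 s.
2. the tare bar is pressed by the fingers with the dish in the middle (horizontal distance between dish and pan below 0.01 m and value of joint tare above 0.0025 m and contact force between the fingers and tare above 0.5 N), for 0.05 s.
At the end, for the whole second after the job is handed in: The dish stands upright and still on the pan with its centre within 10 mm of the pan's centre (wholly inside the engraved circle), the tare bar has come back up, the power key is up, and the mortar, weight and jar are within 20 mm of where they stood (all of step 1 and z of dish in the frame of pan between -0.003 and 0.003 m and value of joint each of tare, power below 0.0015 m and distance of each of mortar, weight, bottle from where it was at the start of the episode below 0.02 m); the robot touches nothing.
It fails at once if the dish is lifted more than 5 mm off the pan, tipped by more than 0.15 rad or pushed off the pan (z of dish in the frame of pan above 0.005 m or angle between dish's own z axis and vertical above 0.15 rad or z of dish in the frame of pan below -0.005 m).
It fails at once if the dish is knocked along faster than 0.35 m/s (linear speed of dish above 0.35 m/s).
It fails at once if the tare bar is pressed while the dish is off-centre by more than 14 mm (value of joint tare above 0.0025 m and horizontal distance between dish and pan above 0.014 m).
It fails at once if the power key is pressed (value of joint power above 0.002 m).
It fails at once if the mortar, the weight or the jar is shifted more than 20 mm (distance of any of mortar, weight, bottle from where it was at the start of the episode above 0.02 m).
It also fails if it takes over 48 s, if anything falls off the work surface, if the arm or the gripper's body presses on something with over 40 N, if the wrist force passes 120 N, or if a joint passes its speed limit or range.

## Working session

There is one attempt and no reset: what is moved stays moved. The work goes in short steps, Python scripts to look and compute and a tool call to move; the robot and the scene stay as the last step left them, time stands still between calls to the robot, and variables do not carry over. Pictures are saved under pics/ and viewed, at most 10 in all, crops included, and the job is handed in when it is done.

Besides the shell and the picture viewer there is one more tool, called after ">>>" as name([rows], argument=value, ...), one row to a line, values as JSON. jog_arm: Moves the arm, as the interface text tells. Scaled input: -1 to 1 covers 300 mm each way for a shift and pi/4 rad each way for a turn. Its arguments: {"type":"object","properties":{"deltas":{"type":"array","items":{"type":"object","properties":{"fingers":{"type":"number"},"delta_pos":{"type":"array","items":{"type":"number"}},"yaw":{"type":"number"}}}}},"required":["deltas"]}

```bash
mkdir -p pics; cat > h.py <<'E'
import numpy as np, cv2
from workcell import bot
def cam(n,save=None):
    c=bot.camera(n)
    if save: cv2.imwrite('pics/'+save,c['image'][:,:,::-1])
    return c
def K(c): return np.array([[c['fx'],0,c['cx']],[0,c['fy'],c['cy']],[0,0,1.]])
def ray(c,uv,z):
    p=cv2.undistortPoints(np.array(uv,float).reshape(-1,1,2),K(c),np.array(c['distortion']))[:,0]
    R=cv2.Rodrigues(np.array(c['rvec'],float))[0]; t=np.array(c['tvec'],float).ravel()
    o=-R.T@t; d=np.c_[p,np.ones(len(p))]@R
    return o+d*((z-o[2])/d[:,2])[:,None]
def cloud(c):
    v,u=np.mgrid[:480,:640]; uv=np.stack([u,v],-1).reshape(-1,1,2).astype(float)
    p=cv2.undistortPoints(uv,K(c),np.array(c['distortion']))[:,0]
    R=cv2.Rodrigues(np.array(c['rvec'],float))[0]; t=np.array(c['tvec'],float).ravel()
    z=c['range_z'].reshape(-1,1)
    P=((np.c_[p,np.ones(len(p))]*z)-t)@R
    P[z[:,0]==0]=np.nan
    return P.reshape(480,640,3)
E
python3 - <<'E'
from h import *
a=cam('scene','s0.png');b=cam('wrist','w0.png');o=bot.get_obs();print(o['clock'],o['eef_pos'],o['tool_rot'])
for c in(a,b):
    R=cv2.Rodrigues(np.array(c['rvec'],float))[0];print(-R.T@np.ravel(c['tvec']),R[2])
E
```

```text
0.1 [4.99380558e-01 7.50557010e-06 2.06299392e-01] [ 7.07098540e-01  7.07114398e-01 -6.65997909e-04 -6.62855681e-04]
[1.01999466 0.70529316 0.63635543] [-0.43357537 -0.6869414  -0.58320144]
[0.49870486 0.08531132 0.37441895] [-0.00155169 -0.32773913 -0.94476698]
```

View pics/s0.png

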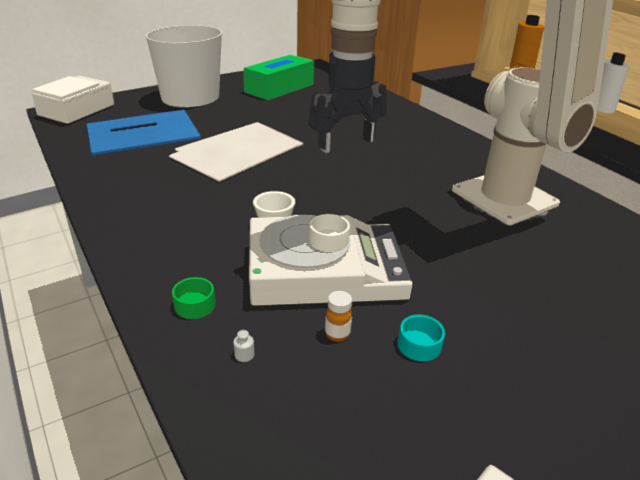

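View pics/w0.png

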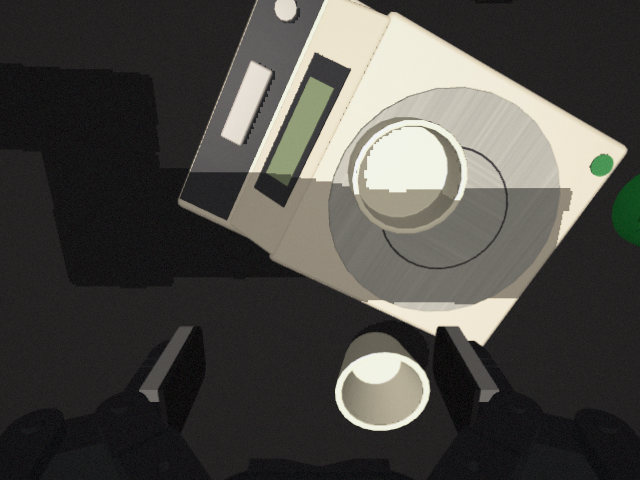

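The wrist view shows the white dish at (410,175), left of the pan centre (about 445,205). The tare bar is at (247,103) and the power key at (286,8). The mortar is at (382,390).

Candidates for the dish, by scene pixel:
- White cup on the pan (329,233): chosen, since it is white, straight-sided and on the pan.
- White mortar (274,208): on the bench.
- Green cup (194,298): look-alike.
- Turquoise cup (421,337): look-alike.

```bash
cat > m.py <<'E'
from h import *
def circ(P):
    x,y=P[:,0],P[:,1];s=np.linalg.lstsq(np.c_[2*x,2*y,np.ones(len(x))],x*x+y*y,rcond=None)[0]
    return s[:2],np.sqrt(s[2]+s[0]**2+s[1]**2)
def rfit(P):
    k=np.ones(len(P),bool)
    for _ in range(15):
        c,r=circ(P[k]);e=abs(np.hypot(*(P[:,:2]-c).T)-r);k=e<max(.0015,1.5*np.median(e))
    return c.round(4),round(float(r),4),int(k.sum())
def largest(m):
    cs,_=cv2.findContours(m.astype(np.uint8),cv2.RETR_EXTERNAL,cv2.CHAIN_APPROX_NONE)
    return max(cs,key=cv2.contourArea)[:,0]
def outline(c,z,tol,reg,d=.004):
    W=cloud(c);m=(abs(W[...,2]-z)<tol)&reg(W)
    return rfit(ray(c,largest(m),z))
E
python3 - <<'E'
from m import *
c=cam('wrist');W=cloud(c)
for uv in[(480,110),(410,175),(590,200),(247,103),(286,8),(382,360),(520,250),(458,130)]:print(uv,W[uv[1],uv[0]].round(4))
near=lambda W:np.hypot(W[...,0]-.55,W[...,1]-.12)<.3
m=(W[...,2]>.0775)&(W[...,2]<.13)&(W[...,1]>.02)
h=largest(m&(W[...,2]<.0865));print('pan',rfit(ray(c,h,.082)))
print('dish',rfit(ray(c,largest((abs(W[...,2]-.118)<.006)&(W[...,1]>.06)),.118)))
for n,z,lo,hi in[('tare',.055,.051,.06)]:
    mm=((W[...,2]>lo)&(W[...,2]<hi)).astype(np.uint8);mm=cv2.morphologyEx(mm,cv2.MORPH_OPEN,np.ones((3,3)))
    g=c['image'].min(2)>150
    n_,l,s,ce=cv2.connectedComponentsWithStats((mm&g).astype(np.uint8))
    for i in range(1,n_):
        if s[i,4]>80:print(s[i],ray(c,ce[i],z).round(4))
im=c['image'].copy();cv2.imwrite('pics/c0.png',im[60:300,310:590,::-1].repeat(2,0).repeat(2,1))
# blobs of mortar, weight, bottle from scene
s=cam('scene');V=cloud(s)
for n,uv in dict(mortar=(274,200),weight=(243,335),bottle=(340,298),tare=(390,249),power=(397,271)).items():print(n,V[uv[1],uv[0]].round(3))
E
```

```text
(480, 110) [0.6083 0.0823 0.0833]
(410, 175) [0.5628 0.0391 0.0886]
(590, 200) [0.7055 0.0167 0.0697]
(247, 103) [0.4452 0.0871 0.0568]
(286, 8) [0.4757 0.1489 0.0551]
(382, 360) [ 0.5645 -0.1664  0.0137]
(520, 250) [ 0.652  -0.019   0.0833]
(458, 130) [0.5948 0.0692 0.0835]
pan (array([0.5899, 0.0128]), 0.0838, 364)
dish (array([0.5527, 0.0475]), 0.0304, 136)
[274   0  22  21 377] [[0.4748 0.1483 0.055 ]]
[ 311    0   48   60 1156] [[0.5105 0.1365 0.055 ]]
[ 221   61   50   84 1840] [[0.4437 0.0875 0.055 ]]
[395 401  22  17 106] [[ 0.5836 -0.1942  0.055 ]]
mortar [ 0.541 -0.2    0.042]
weight [0.787 0.152 0.048]
bottle [0.629 0.186 0.08 ]
tare [0.448 0.092 0.056]
power [0.479 0.151 0.054]
```

View pics/c0.png

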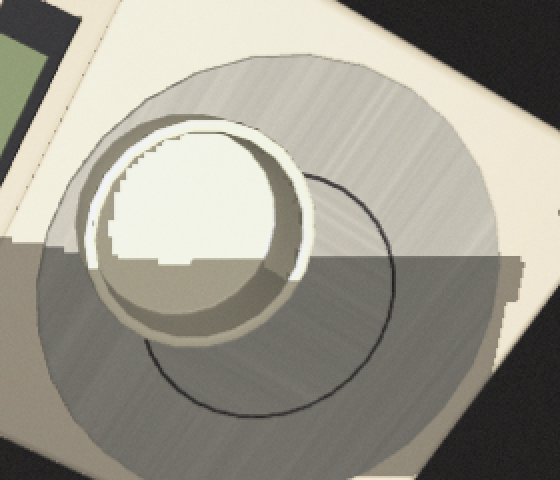

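The crop confirms the choice: a white straight-sided cup on the steel pan. Its rim spans u 352–467 and v 119–234, with centre about (410,176.5). The engraved circle lies lower right, around (445,207).

```bash
python3 - <<'E'
from m import *
c=cam('wrist')
P=ray(c,[(352.5,176.5),(467,176.5),(409.8,119.5),(409.8,233.5),(409.8,176.5)],.118);print(P.round(4))
print('dish',P[:4].mean(0).round(4))
# engraved ring points read from crop
cr=np.array([(394,283),(385,325),(352,380),(254,416),(200,398),(148,342),(365,215),(304,174)])/2+[310,60]
print('ring',rfit(ray(c,cr,.082)))
o=bot.get_obs();print(o['clock'],o['eef_pos'])
E
```

```text
[[0.5201 0.0429 0.118 ]
 [0.5927 0.0428 0.118 ]
 [0.5539 0.0773 0.118 ]
 [0.5593 0.0049 0.118 ]
 [0.5565 0.0428 0.118 ]]
dish [0.5565 0.042  0.118 ]
ring (array([0.5919, 0.0115]), 0.0459, 8)
0.25 [ 4.99698796e-01 -2.15151167e-06  2.06671706e-01]
```

>>> jog_arm([
  {"fingers": 1, "delta_pos": [0.138, 0.19, 0.1], "yaw": 0.9},
  {"fingers": 1, "delta_pos": [0.138, 0.19, 0.1], "yaw": 0.9},
  {"fingers": 1, "delta_pos": [0.138, 0.19, 0.1], "yaw": 0.9},
  {"fingers": 1, "delta_pos": [0.138, 0.19, 0.18], "yaw": 0.9},
  {"fingers": 1, "delta_pos": [0.138, 0.19, 0.18], "yaw": 0.9},
  {"fingers": 1, "delta_pos": [0.138, 0.19, 0.18], "yaw": 0.9},
  {"fingers": 1, "delta_pos": [0.138, 0.19, 0.18], "yaw": 0.9},
])

```text
clock: 0.95
eef_pos: [0.5572, 0.0414, 0.1533]
tool_rot: [0.908, 0.42, 0.0, 0.0]
ft_force: [0.2, 0.5, 0.4]
grip_width: 0.0857
grasp_force: 0.0
```

```bash
python3 - <<'E'
from m import *
c=cam('wrist','w1.png');cam('side','d1.png');o=bot.get_obs();print(o['clock'],o['eef_pos'],o['tool_rot'],o['grip_width'])
from scipy.spatial.transform import Rotation as R;print(R.from_quat(o['tool_rot']).as_matrix().round(3))
E
```

```text
1.05 [0.55743605 0.04139533 0.15369855] [9.07843537e-01 4.19308650e-01 5.69409167e-04 2.08964599e-04] 0.08551524317664286
[[ 0.648  0.761  0.001]
 [ 0.761 -0.648  0.   ]
 [ 0.001  0.001 -1.   ]]
```

View pics/w1.png

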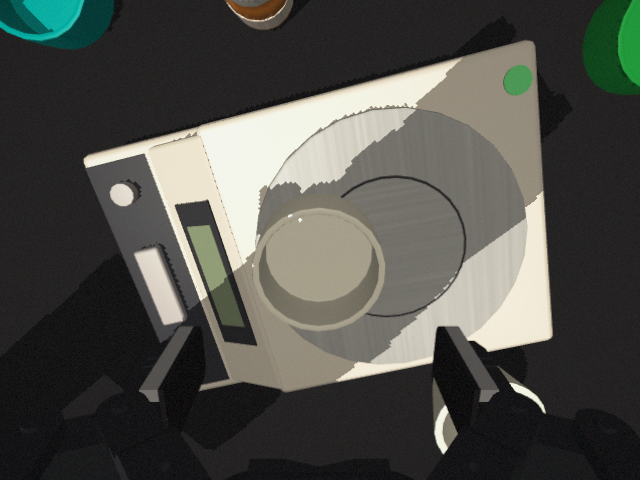

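The dish rim spans u 253–385 and v 205–331, with centre about (319,268). The open pads straddle it: their inner edges at u≈205 and 437 put the midpoint at 321.

```bash
python3 - <<'E'
from m import *
c=cam('wrist')
P=ray(c,[(253,268),(385.5,268),(319,205),(319,331)],.118);print(P.round(4));d=P.mean(0)[:2]
ring=ray(c,[(466,241),(393,176.5),(393,316),(343,196),(458,275)],.082);print(rfit(ring))
t=bot.get_obs()['eef_pos'][:2];x=np.array([.648,.761]);y=np.array([.761,-.648])
print('dish',d,'in tool',(d-t)@x,(d-t)@y)
p=rfit(ring)[0];print('pan in tool',(p-t)@x,(p-t)@y)
E
```

```text
[[0.53   0.0661 0.118 ]
 [0.585  0.0193 0.118 ]
 [0.5802 0.0695 0.118 ]
 [0.532  0.013  0.118 ]]
(array([0.5905, 0.011 ]), 0.0468, 5)
dish [0.55680504 0.04198394] in tool 6.93651612892135e-05 -0.0008408222213338218
pan in tool -0.0016750791680895136 0.04487863192060721
```

>>> jog_arm([
  {"fingers": 1, "delta_pos": [0, -0.003, 0.08], "yaw": 0},
  {"fingers": 1, "delta_pos": [0, -0.003, 0.12], "yaw": 0},
  {"fingers": 1, "delta_pos": [0, -0.003, 0.16], "yaw": 0},
  {"fingers": 1, "delta_pos": [0, -0.003, 0.2], "yaw": 0},
  {"fingers": 1, "delta_pos": [0, -0.003, 0.23], "yaw": 0},
  {"fingers": 1, "delta_pos": [0, -0.003, 0.23], "yaw": 0},
])

```text
clock: 1.7
eef_pos: [0.5552, 0.0419, 0.0825]
tool_rot: [0.908, 0.419, -0.001, -0.001]
ft_force: [-0.3, -0.4, -0.3]
grip_width: 0.0854
grasp_force: 0.0
```

```bash
python3 - <<'E'
from m import *
c=cam('wrist');d=cam('side')
a=c['image'][100:480];b=d['image']
cv2.imwrite('pics/x2.png',np.hstack([cv2.resize(c['image'],(400,300)),cv2.resize(b,(400,300))])[:,:,::-1])
print(bot.get_obs()['ft_force'],bot.get_obs()['eef_pos'])
E
```

```text
[1.20758844 0.14452419 0.03136429] [0.55642558 0.04196989 0.08412637]
```

View pics/x2.png

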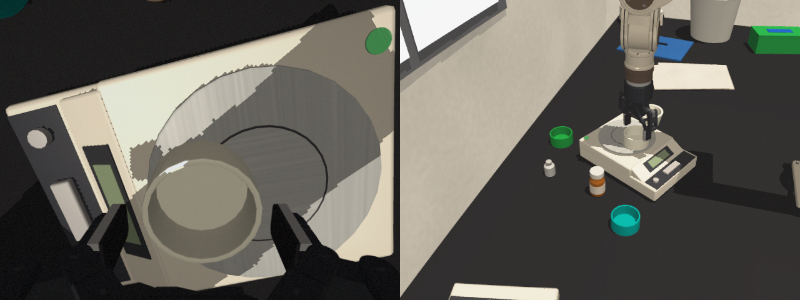

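The left view shows the dish between the open pads, free on both sides. The right view shows nothing else touched. Now a gentle push along tool +y.

>>> jog_arm([
  {"fingers": 1, "delta_pos": [0, 0.01, 0], "yaw": 0},
  {"fingers": 1, "delta_pos": [0, 0.02, 0], "yaw": 0},
  {"fingers": 1, "delta_pos": [-0.001, 0.03, 0], "yaw": 0},
  {"fingers": 1, "delta_pos": [-0.001, 0.042, 0], "yaw": 0},
  {"fingers": 1, "delta_pos": [-0.001, 0.054, 0], "yaw": 0},
  {"fingers": 1, "delta_pos": [-0.002, 0.066, 0], "yaw": 0},
  {"fingers": 1, "delta_pos": [-0.002, 0.078, 0], "yaw": 0},
  {"fingers": 1, "delta_pos": [-0.002, 0.09, 0], "yaw": 0},
  {"fingers": 1, "delta_pos": [-0.003, 0.1, 0], "yaw": 0},
  {"fingers": 1, "delta_pos": [-0.003, 0.11, 0], "yaw": 0},
  {"fingers": 1, "delta_pos": [-0.003, 0.118, 0], "yaw": 0},
  {"fingers": 1, "delta_pos": [-0.003, 0.118, 0], "yaw": 0},
])

```text
clock: 3.0
eef_pos: [0.5829, 0.0181, 0.0841]
tool_rot: [0.908, 0.419, 0.0, 0.0]
ft_force: [-0.2, -0.1, -0.9]
grip_width: 0.0857
grasp_force: 0.0
```

```bash
python3 - <<'E'
from m import *
c=cam('wrist','w3.png');o=bot.get_obs();print(o['ft_force'],o['eef_pos'])
E
```

```text
[-0.08927289 -0.18963233 -0.54362181] [0.58274024 0.018221   0.08408567]
```

View pics/w3.png

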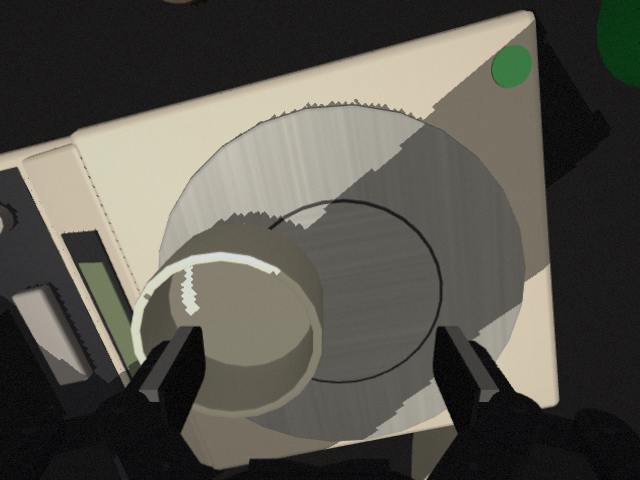

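The pad now stands over the dish wall (rim u 132–322, centre about (227,335)), so the open tips seem to have passed above the rim. I'll measure the tip height from depth.

```bash
python3 - <<'E'
from m import *
c=cam('wrist');W=cloud(c);o=bot.get_obs();t=o['eef_pos']
for u,v in[(200,332),(195,345),(185,390),(450,332),(445,345),(460,390),(455,370),(195,370)]:print(u,v,W[v,u].round(4))
R=cv2.Rodrigues(np.array(c['rvec'],float))[0];print('cam',-R.T@np.ravel(c['tvec']),c['fx'])
P=ray(c,[(132,335),(322,335),(227,254),(227,417)],.118);print(P.mean(0).round(4))
E
```

```text
200 332 [0.5541 0.0524 0.1247]
195 345 [0.5535 0.0516 0.1316]
185 390 [0.5484 0.0457 0.1451]
450 332 [ 0.6234 -0.0012  0.1317]
445 345 [ 0.6196 -0.0022  0.1347]
460 390 [ 0.6164 -0.006   0.1512]
455 370 [ 0.6182 -0.0044  0.1448]
195 370 [0.5484 0.0455 0.1345]
cam [0.63661204 0.08328973 0.25225462] 403.46668118357434
[0.5556 0.0422 0.118 ]
```

The dish hasn't moved, still at (0.556, 0.042). The open tips stand higher than I assumed, about 0.12 m. I'll go up, move back behind the dish, shut the fingers so the tips are at the TCP, and push with them.

>>> jog_arm([
  {"fingers": 1, "delta_pos": [0, 0, -0.15], "yaw": 0},
  {"fingers": 1, "delta_pos": [0, 0, -0.25], "yaw": 0},
  {"fingers": 1, "delta_pos": [0, -0.1, -0.25], "yaw": 0},
  {"fingers": 0, "delta_pos": [0.003, -0.33, -0.25], "yaw": 0},
  {"fingers": 0, "delta_pos": [0.003, -0.33, -0.25], "yaw": 0},
  {"fingers": 0, "delta_pos": [0.003, -0.33, -0.25], "yaw": 0},
  {"fingers": 0, "delta_pos": [0.003, -0.33, -0.25], "yaw": 0},
  {"fingers": 0, "delta_pos": [0.003, -0.33, -0.25], "yaw": 0},
  {"fingers": 0, "delta_pos": [0.003, -0.33, -0.25], "yaw": 0},
])

```text
clock: 4.0
eef_pos: [0.5088, 0.0827, 0.159]
tool_rot: [0.908, 0.418, 0.0, 0.0]
ft_force: [0.3, -0.2, 0.2]
grip_width: 0.0004
grasp_force: 0.0
```

```bash
python3 - <<'E'
from m import *
c=cam('wrist','w4.png');o=bot.get_obs();t=o['eef_pos'];print(o['ft_force'],t,o['grip_width'])
W=cloud(c);d=W-t;m=np.isfinite(W[...,2])&(W[...,2]<.28)&(W[...,2]>.135)
y=d@np.array([.761,-.648,0]);x=d@np.array([.648,.761,0])
for lo in np.arange(-.01,.05,.006):
    k=m&(d[...,2]>lo)&(d[...,2]<lo+.006)
    if k.sum()>20:print(round(lo,3),k.sum(),np.percentile(y[k],[2,98]).round(4),np.percentile(x[k],[2,98]).round(4))
E
```

```text
[-0.12053092  0.3304362  -0.59634322] [0.50865269 0.08267054 0.15890216] -1.0506821368891536e-05
0.026 140 [-0.0098  0.0087] [0.0068 0.0117]
0.032 514 [-0.0136  0.0115] [0.0067 0.0117]
0.038 641 [-0.0142  0.0118] [0.0066 0.0117]
0.044 722 [-0.0143  0.0119] [0.0065 0.0118]
```

View pics/w4.png

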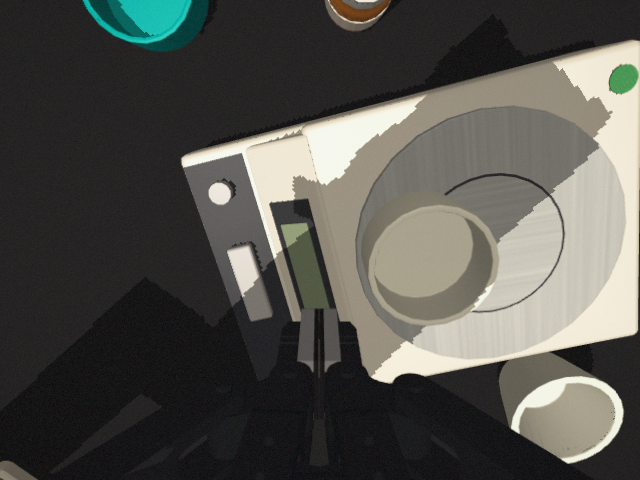

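The shut tips end at v≈309 (u 303–338), and the dish is at (433,265), ahead along +y. I'll work out the true tip height.

```bash
python3 - <<'E'
from m import *
c=cam('wrist');t=bot.get_obs()['eef_pos']
W=cloud(c)
for v in range(306,330,3):print(v,[(W[v,u]-t).round(4).tolist() for u in(308,330)])
R=cv2.Rodrigues(np.array(c['rvec'],float))[0];o=-R.T@np.ravel(c['tvec'])
X=np.array([.648,.761,0]);Y=np.array([.761,-.648,0])
for uv in[(304,309),(338,309),(320,309)]:
    p=ray(c,uv,0.)[0];d=p-o;q=o+d*(.011-(o-t)@X)/(d@X)-t;print(uv,q@X,q@Y,q[2])
E
```

```text
306 [[-0.0432, -0.0368, -0.1008], [-0.0283, -0.0441, -0.0928]]
309 [[0.0035, 0.012, 0.0307], [0.0096, 0.0062, 0.03]]
312 [[0.0035, 0.012, 0.0331], [0.0097, 0.0065, 0.0329]]
315 [[0.0033, 0.0116, 0.0347], [0.0098, 0.0066, 0.0354]]
318 [[nan, nan, nan], [0.0096, 0.0065, 0.0372]]
321 [[0.0033, 0.0115, 0.0388], [0.0098, 0.0069, 0.0402]]
324 [[0.0031, 0.0112, 0.0403], [0.0096, 0.0067, 0.0419]]
327 [[0.0042, 0.0122, 0.045], [0.0095, 0.0067, 0.0437]]
(304, 309) 0.01100000000000001 -0.006670382194177149 0.029954795280711627
(338, 309) 0.01100000000000001 0.0063545602473417465 0.030033080126694506
(320, 309) 0.011000000000000036 -0.0005393436691831057 0.029992904944366516
```

>>> jog_arm([
  {"fingers": 0, "delta_pos": [0, 0, 0.1], "yaw": 0},
  {"fingers": 0, "delta_pos": [0, 0, 0.18], "yaw": 0},
  {"fingers": 0, "delta_pos": [0, 0, 0.18], "yaw": 0},
])

```text
clock: 4.4
eef_pos: [0.5053, 0.0824, 0.1017]
tool_rot: [0.908, 0.418, -0.004, -0.001]
ft_force: [-0.4, -0.1, 0.3]
grip_width: -0.0
grasp_force: 0.0
```

```bash
python3 - <<'E'
from m import *
c=cam('side');s=cam('scene');t=bot.get_obs()['eef_pos'];print(t)
L=[]
for k in(c,s):
    W=cloud(k)
    p=cv2.projectPoints(np.array([[t[0],t[1],t[2]],[t[0],t[1],t[2]+.03]]),np.array(k['rvec'],float),np.array(k['tvec'],float),K(k),np.array(k['distortion']))[0][:,0]
    print(p)
    u,v=p[0].astype(int);im=k['image'][max(v-50,0):v+50,u-65:u+65,::-1].copy()
    L.append(cv2.resize(im,(390,300),interpolation=cv2.INTER_NEAREST))
    m=(np.hypot(W[...,0]-t[0],W[...,1]-t[1])<.022)&(W[...,2]>.08);print(np.sort(W[m][:,2])[:10].round(4))
cv2.imwrite('pics/x5.png',np.hstack(L))
E
```

```text
[0.50792221 0.08296991 0.10505899]
[[400.57123073 236.57081182]
 [401.61031318 222.44961578]]
[0.125  0.1257 0.1261 0.1262 0.1264 0.1272 0.1284 0.1292 0.1293 0.1296]
[[364.01160568 233.72807575]
 [365.3605311  219.72531052]]
[0.1282 0.1283 0.1287 0.1302 0.131  0.1319 0.132  0.1322 0.1327 0.1329]
```

View pics/x5.png

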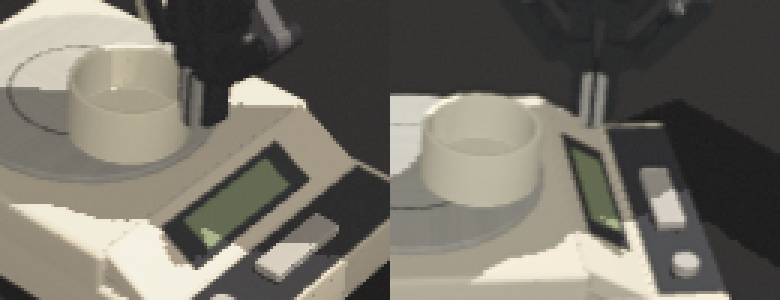

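Both views put the shut tips about 17–20 mm above the reported TCP, and clear of everything. I'll go a little lower and push slowly.

>>> jog_arm([
  {"fingers": 0, "delta_pos": [0, 0, 0.06], "yaw": 0},
  {"fingers": 0, "delta_pos": [0, 0, 0.113], "yaw": 0},
  {"fingers": 0, "delta_pos": [0, 0, 0.113], "yaw": 0},
  {"fingers": 0, "delta_pos": [0, 0.025, 0.113], "yaw": 0},
  {"fingers": 0, "delta_pos": [0, 0.038, 0.113], "yaw": 0},
  {"fingers": 0, "delta_pos": [0, 0.05, 0.113], "yaw": 0},
  {"fingers": 0, "delta_pos": [0, 0.062, 0.113], "yaw": 0},
  {"fingers": 0, "delta_pos": [0, 0.074, 0.113], "yaw": 0},
  {"fingers": 0, "delta_pos": [0, 0.086, 0.113], "yaw": 0},
  {"fingers": 0, "delta_pos": [0, 0.096, 0.113], "yaw": 0},
  {"fingers": 0, "delta_pos": [0, 0.1, 0.113], "yaw": 0},
  {"fingers": 0, "delta_pos": [0, 0.1, 0.113], "yaw": 0},
])

```text
clock: 5.7
eef_pos: [0.5309, 0.0636, 0.0711]
tool_rot: [0.908, 0.419, -0.0, 0.0]
ft_force: [-0.5, 0.7, -0.1]
grip_width: -0.0004
grasp_force: 0.0
```

```bash
python3 - <<'E'
from m import *
c=cam('wrist','w6.png');o=bot.get_obs();print(o['ft_force'],o['eef_pos'])
E
```

```text
[-0.64844814  0.28764691  0.59017397] [0.53082554 0.06360966 0.07108808]
```

View pics/w6.png

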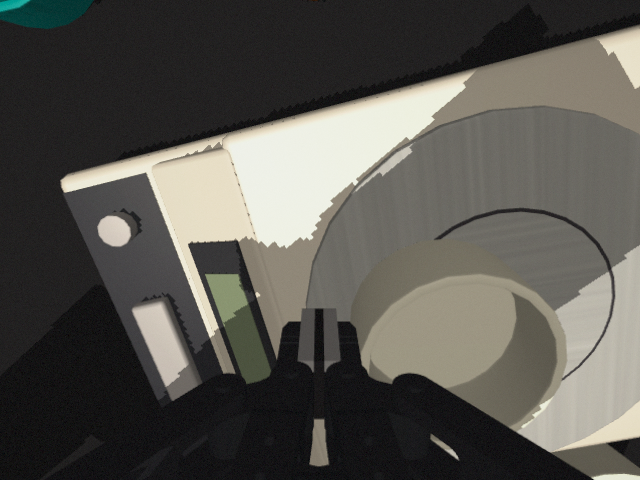

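The dish rim spans roughly u 362–566 with its top at v≈273 and centre near (464,355). The finger back touches its left side. I'll locate it by the right and top edges.

```bash
cat > rim.py <<'E'
from m import *
def rim(pts,c):
    from scipy.optimize import least_squares
    P=ray(c,pts,.118)[:,:2]
    s=least_squares(lambda q:np.hypot(*(P-q).T)-.0365,P.mean(0));t=bot.get_obs()['eef_pos']
    X=np.array([.648,.761]);Y=np.array([.761,-.648])
    d=s.x;p=np.array([.5905,.0115])
    print('dish',d.round(4),'res mm',(s.fun*1e3).round(1),'d-pan',np.hypot(*(d-p)).round(4),'dish->pan tool x,y',((p-d)@X).round(4),((p-d)@Y).round(4),'tcp->dish',((d-t[:2])@X).round(4),((d-t[:2])@Y).round(4))
E
python3 - <<'E'
from rim import *
c=cam('wrist')
rim([(566,350),(465,273),(520,286),(550,313),(556,395),(405,296),(535,424)],c)
E
```

```text
dish [0.5655 0.0279] res mm [-0.3  1.4 -0.  -0.9  0.2  0.3  1.4] d-pan 0.0299 dish->pan tool x,y 0.0037 0.0297 tcp->dish -0.0047 0.0496
```

>>> jog_arm([
  {"fingers": 0, "delta_pos": [0, -0.02, 0], "yaw": 0},
  {"fingers": 0, "delta_pos": [-0.037, -0.02, 0], "yaw": -0.156},
  {"fingers": 0, "delta_pos": [-0.037, -0.02, 0], "yaw": -0.156},
  {"fingers": 0, "delta_pos": [-0.037, -0.005, 0], "yaw": -0.156},
  {"fingers": 0, "delta_pos": [-0.036, 0.007, 0], "yaw": -0.156},
  {"fingers": 0, "delta_pos": [-0.034, 0.02, 0], "yaw": -0.156},
  {"fingers": 0, "delta_pos": [-0.033, 0.033, 0], "yaw": -0.156},
  {"fingers": 0, "delta_pos": [-0.031, 0.046, 0], "yaw": -0.156},
  {"fingers": 0, "delta_pos": [-0.029, 0.059, 0], "yaw": -0.156},
  {"fingers": 0, "delta_pos": [-0.027, 0.072, 0], "yaw": -0.156},
  {"fingers": 0, "delta_pos": [-0.025, 0.084, 0], "yaw": -0.156},
  {"fingers": 0, "delta_pos": [-0.025, 0.086, 0], "yaw": -0.156},
])

```text
clock: 7.0
eef_pos: [0.5461, 0.0411, 0.0712]
tool_rot: [0.881, 0.473, 0.0, 0.0]
ft_force: [-0.4, 0.2, -0.1]
grip_width: 0.0
grasp_force: 0.1
```

```bash
python3 - <<'E'
from m import *
c=cam('wrist','w7.png');o=bot.get_obs();print(o['ft_force'],o['eef_pos'])
E
```

```text
[0.06161098 0.29673806 0.19468292] [0.54595348 0.04111935 0.07117348]
```

View pics/w7.png

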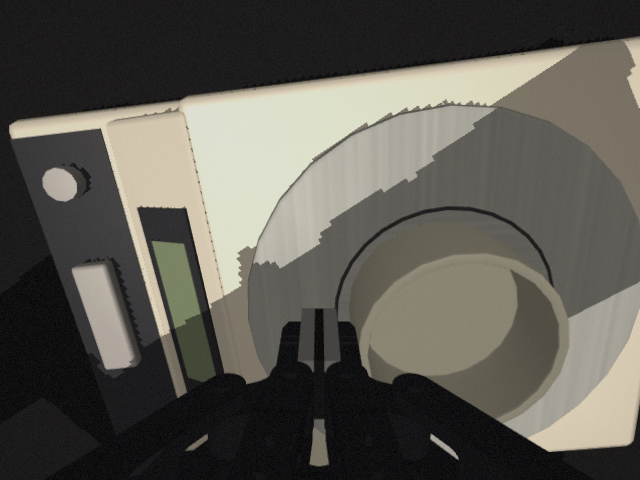

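The dish now sits nearly inside the engraved circle: the ring's top is at (451,207), its left at (336,305) and its right at (552,285). The rim's right edge is at (569,335) and its top at (470,253).

```bash
python3 - <<'E'
from rim import *
from scipy.optimize import least_squares
c=cam('wrist')
rim([(569,335),(470,253),(525,264),(555,292),(556,378),(535,405),(395,283)],c)
P=ray(c,[(336,306),(451,207.5),(552,285),(350,268),(390,226),(510,224),(540,257)],.082)[:,:2]
s=least_squares(lambda q:np.hypot(*(P-q).T)-.047,P.mean(0));print('ring',s.x.round(4),(s.fun*1e3).round(1))
E
```

```text
dish [0.5885 0.017 ] res mm [-0.1  0.3  0.3 -0.3 -0.3  0.4 -0.3] d-pan 0.0058 dish->pan tool x,y -0.0029 0.005 tcp->dish 0.0093 0.0483
ring [0.5894 0.0107] [-0.2  0.7  0.1 -0.7  0.3 -0.1 -0.9]
```

>>> jog_arm([
  {"fingers": 0, "delta_pos": [0, -0.05, 0], "yaw": 0},
  {"fingers": 0, "delta_pos": [0, -0.06, -0.15], "yaw": 0},
  {"fingers": 0, "delta_pos": [0, -0.06, -0.3], "yaw": 0},
  {"fingers": 0, "delta_pos": [-0.061, -0.2, -0.3], "yaw": 0},
  {"fingers": 0, "delta_pos": [-0.061, -0.368, -0.3], "yaw": 0},
  {"fingers": 0, "delta_pos": [-0.061, -0.368, -0.3], "yaw": 0},
  {"fingers": 0, "delta_pos": [-0.061, -0.368, -0.3], "yaw": 0},
])

```text
clock: 7.8
eef_pos: [0.4428, 0.0874, 0.1616]
tool_rot: [0.88, 0.474, 0.0, 0.0]
ft_force: [0.2, 0.3, 0.5]
grip_width: 0.0
grasp_force: 0.0
```

```bash
python3 - <<'E'
from m import *
c=cam('wrist');s=cam('scene');o=bot.get_obs();print(o['eef_pos'])
cv2.imwrite('pics/x8.png',np.hstack([cv2.resize(c['image'],(400,300)),cv2.resize(s['image'][205:295,245:365],(400,300),interpolation=cv2.INTER_NEAREST)])[:,:,::-1])
E
```

```text
[0.44443788 0.08698708 0.16158359]
```

View pics/x8.png

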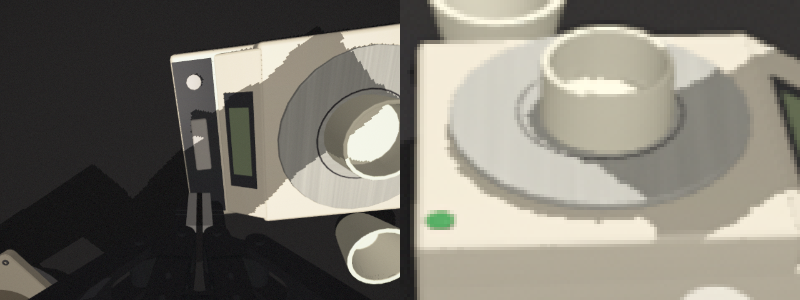

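The left view shows the fingers over the key strip. The right view shows the dish about 6–7 mm right of the ring's centre, so it's inside but with little margin. I've used up my picture allowance, so from here I measure numerically.

```bash
cat > off.py <<'E'
from m import *
from scipy.optimize import least_squares
def run(names):
    for n in names:
        c=cam(n);W=cloud(c);near=np.hypot(W[...,0]-.59,W[...,1]-.0115)<.1
        k=near&(W[...,2]>.110)&(W[...,2]<.124);P=W[k][:,:2]
        s=least_squares(lambda q:np.hypot(*(P-q).T)-.0347,[.589,.014],loss='soft_l1',f_scale=.002)
        h=cv2.convexHull(largest(near&(W[...,2]>.0775)&(W[...,2]<.0865)))[:,0]
        print(n,k.sum(),'dish',s.x.round(4),'pan',rfit(ray(c,h,.082)))
E
python3 -c "
from off import *
run(['scene','side','wrist'])"
```

```text
scene 394 dish [0.5911 0.018 ] pan (array([0.5933, 0.0136]), 0.0854, 26)
side 402 dish [0.5916 0.0191] pan (array([0.5926, 0.0147]), 0.0858, 32)
wrist 3527 dish [0.5884 0.0193] pan (array([0.5897, 0.0128]), 0.0851, 45)
```

All three cameras agree that the dish is about 4.5–6.5 mm off centre, inside the 10 mm limit. On to the tare bar, in small force-watched steps.

>>> jog_arm([
  {"fingers": 0, "delta_pos": [0, 0, 0.15], "yaw": 0},
  {"fingers": 0, "delta_pos": [0, 0, 0.28], "yaw": 0},
  {"fingers": 0, "delta_pos": [0, 0, 0.335], "yaw": 0},
  {"fingers": 0, "delta_pos": [0, 0, 0.335], "yaw": 0},
])

```text
clock: 8.45
eef_pos: [0.4412, 0.086, 0.0578]
tool_rot: [0.881, 0.473, -0.003, -0.001]
ft_force: [-0.3, -0.4, 0.1]
grip_width: -0.0001
grasp_force: 0.0
```

>>> jog_arm([
  {"fingers": 0, "delta_pos": [0, 0, 0.02], "yaw": 0},
  {"fingers": 0, "delta_pos": [0, 0, 0.04], "yaw": 0},
  {"fingers": 0, "delta_pos": [0, 0, 0.05], "yaw": 0},
  {"fingers": 0, "delta_pos": [0, 0, 0.05], "yaw": 0},
])

```text
clock: 8.85
eef_pos: [0.4436, 0.087, 0.0459]
tool_rot: [0.881, 0.473, 0.0, 0.0]
ft_force: [-0.3, -1.2, -0.2]
grip_width: -0.0004
grasp_force: 0.0
```

```bash
python3 - <<'E'
from m import *
o=bot.get_obs();t=o['eef_pos'];print(t,o['ft_force'])
for n in('scene','side'):
    c=cam(n);W=cloud(c)
    m=(np.hypot(W[...,0]-t[0],W[...,1]-t[1])<.012)&(W[...,2]>.05)&(c['image'].max(2)<175)
    print(n,np.sort(W[m][:,2])[:8].round(4))
c=cam('wrist');W=cloud(c);R=cv2.Rodrigues(np.array(c['rvec'],float))[0];oo=-R.T@np.ravel(c['tvec'])
n_,l,s,ce=cv2.connectedComponentsWithStats(((abs(W[...,2]-.056)<.004)&(c['image'].min(2)>110)).astype(np.uint8))
for i in range(1,n_):
    if s[i,4]>80:print(s[i],ray(c,ce[i],.055).round(4))
E
```

```text
[0.44359514 0.08701149 0.04590823] [-0.31272153 -1.20156234 -0.21121871]
scene [0.0503 0.0528 0.0531 0.0531 0.0535 0.0536 0.0537 0.0539]
side [0.0503 0.051  0.0512 0.0514 0.0519 0.0519 0.052  0.0525]
[ 374   62   56  116 4439] [[0.5118 0.137  0.055 ]]
[ 281  129   41   41 1297] [[0.4749 0.149  0.055 ]]
[ 294  247   44   62 1632] [[0.4506 0.101  0.055 ]]
```

>>> jog_arm([
  {"fingers": 0, "delta_pos": [0, 0, 0.013], "yaw": 0},
  {"fingers": 0, "delta_pos": [0, 0, 0.027], "yaw": 0},
  {"fingers": 0, "delta_pos": [0, 0, 0.034], "yaw": 0},
  {"fingers": 0, "delta_pos": [0, 0, 0.034], "yaw": 0},
])

```text
clock: 9.4
eef_pos: [0.4428, 0.0869, 0.035]
tool_rot: [0.881, 0.473, -0.001, -0.0]
ft_force: [0.8, 0.1, -0.4]
grip_width: 0.0001
grasp_force: 0.0
```

>>> jog_arm([
  {"fingers": 0, "delta_pos": [0, 0, 0.004], "yaw": 0},
  {"fingers": 0, "delta_pos": [0, 0, 0.01], "yaw": 0},
  {"fingers": 0, "delta_pos": [0, 0, 0.01], "yaw": 0},
])

```text
clock: 9.7
eef_pos: [0.4432, 0.0869, 0.0323]
tool_rot: [0.881, 0.473, -0.0, -0.0]
ft_force: [0.4, 0.4, 0.5]
grip_width: -0.0
grasp_force: 0.0
```

>>> jog_arm([
  {"fingers": 0, "delta_pos": [0, 0, 0.005], "yaw": 0},
  {"fingers": 0, "delta_pos": [0, 0, 0.01], "yaw": 0},
  {"fingers": 0, "delta_pos": [0, 0, 0.01], "yaw": 0},
])

```text
clock: 10.0
eef_pos: [0.4435, 0.087, 0.0296]
tool_rot: [0.881, 0.473, 0.0, 0.0]
ft_force: [-0.4, -1.0, 2.8]
grip_width: -0.0001
grasp_force: 0.9
```

Contact at 2.8 N. A little deeper, with a hold.

>>> jog_arm([
  {"fingers": 0, "delta_pos": [0, 0, 0.003], "yaw": 0},
  {"fingers": 0, "delta_pos": [0, 0, 0.006], "yaw": 0},
  {"fingers": 0, "delta_pos": [0, 0, 0.006], "yaw": 0},
])

```text
clock: 10.3
eef_pos: [0.4435, 0.087, 0.0278]
tool_rot: [0.881, 0.473, 0.0, 0.0]
ft_force: [-0.8, 1.5, 2.4]
grip_width: -0.0001
grasp_force: 1.4
```

>>> jog_arm([
  {"fingers": 0, "delta_pos": [0, 0, 0.003], "yaw": 0},
  {"fingers": 0, "delta_pos": [0, 0, 0.006], "yaw": 0},
  {"fingers": 0, "delta_pos": [0, 0, 0.006], "yaw": 0},
])

```text
clock: 10.6
eef_pos: [0.4435, 0.087, 0.0267]
tool_rot: [0.881, 0.473, 0.0, 0.0]
ft_force: [-2.3, -0.8, 10.5]
grip_width: 0.0
grasp_force: 4.8
```

At 10.5 N the bar is on its stop. Hold briefly, then lift clear.

>>> jog_arm([
  {"fingers": 0, "delta_pos": [0, 0, 0], "yaw": 0},
  {"fingers": 0, "delta_pos": [0, 0, -0.02], "yaw": 0},
  {"fingers": 0, "delta_pos": [0, 0, -0.1], "yaw": 0},
  {"fingers": 0, "delta_pos": [0, 0, -0.25], "yaw": 0},
  {"fingers": 0, "delta_pos": [0, 0, -0.4], "yaw": 0},
  {"fingers": 0, "delta_pos": [0, 0, -0.4], "yaw": 0},
  {"fingers": 0, "delta_pos": [0, 0, -0.4], "yaw": 0},
  {"fingers": 0, "delta_pos": [0, 0, -0.4], "yaw": 0},
])

```text
clock: 11.4
eef_pos: [0.4422, 0.0868, 0.1446]
tool_rot: [0.881, 0.473, -0.001, -0.0]
ft_force: [-0.2, 0.2, -0.8]
grip_width: 0.0003
grasp_force: 0.0
```

```bash
python3 - <<'E'
from off import *
run(['scene','wrist'])
c=cam('scene');W=cloud(c)
for uv in[(390,249),(397,271)]:print(W[uv[1],uv[0]].round(4))
o=bot.get_obs();print(o['ft_force'],o['eef_pos'],o['clock'])
print(bot.job_done())
E
```

```text
scene 391 dish [0.5909 0.018 ] pan (array([0.5938, 0.014 ]), 0.0859, 28)
wrist 3337 dish [0.5885 0.0192] pan (array([0.5896, 0.0129]), 0.085, 38)
[0.4479 0.0919 0.0553]
[0.4792 0.1515 0.0543]
[ 1.15036699 -0.44371459  0.16970513] [0.44203424 0.08673418 0.1442822 ] 11.55
the job is handed in; nothing more can be done
None
```

The job is handed in at 11.6 s with no verdict shown: the dish measured about 5–6 mm from the pan's centre (limit 10 mm), the tare bar was pressed to its stop and read back up, and I viewed 11 pictures against your limit of 10.

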